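# Tip the cartridges to their tubs through the rocker sorter

### The job

Use the rocking tray to sort two reagent cartridges out of the rack: first set the red-lidded one gently (not dropped) in the tray, on the side of the yellow waste tub, and let go so that its own weight tips it into that tub; when it lies there, do the same with the blue-lidded one on the side of the blue tub. Leave the green-lidded cartridge in the rack and everything else on the bench where it is.

Things in the scene. Friction and masses are not known exactly. Their poses are not given: they have to be found in the camera images.
- cart_red: 58 long (own x) x 30 wide (own y) x 42 mm tall, about 0.2 kg, white plastic body with a flat flush red lid. Origin: centre of its underside. Starts standing in the rack, in any of its three places.
- cart_blue: 58 long (own x) x 30 wide (own y) x 42 mm tall, about 0.2 kg, white plastic body with a flat flush blue lid. Origin: centre of its underside. Starts standing in the rack, in any of its three places.
- cart_green: 58 long (own x) x 30 wide (own y) x 42 mm tall, about 0.2 kg, white plastic body with a flat flush green lid. Origin: centre of its underside. Starts standing in the rack, in any of its three places. To be left there.
- rack: Fixed rack, 96 (x) x 220 (y) x 53 mm tall. Origin: centre of its underside on the bench. Two grey rails, 6 mm thick and as long as the rack, stand at x = +-31 to +-37 mm and rise to 53 mm, 3 mm above the lids: they close off the cartridges' short ends, so there a cartridge can only be gripped across its 30 mm width, with about 40 mm free between neighbours.
- rack_floor (a point): Middle of the rack's floor (8 mm above the bench), axes as the rack. Three places in a row along y, at about y = -72, 0 and +72 mm, where the cartridges stand with their long axis along the rack's x.
- stand: Fixed stand of the rocker sorter. Origin: centre of its underside on the bench. Base plate 110 (x) x 130 (y) x 12 mm; two aluminium cheeks at x = +-32 to +-40 mm, 40 mm wide, rise to 132 mm and carry the tray's pivot, which runs along the stand's x axis 120 mm above the bench. The tubs stand on its +y and -y sides, either way round.
- tray_floor (a point): Middle of the rocking tray's floor, over the pivot, 124 mm above the bench when level; axes turn with the tray. A slick trough along y (the stand's y), 160 mm long, open at both ends; its 3 mm walls rise 60 mm above its floor (18 mm over a cartridge's lid), 48 mm apart inside: a cartridge goes in only lengthwise, held by its short ends, and the fingers fit in the trough beyond them.
- tray (a joint): Tilt of the tray in rad: 0 level, + when its +y end goes down, stops at +-0.48. A cartridge let go with its centre 35 to 50 mm to one side of the pivot tips it fully to that side in some 1.5 s and slides out of that end into the tub. A light damped spring brings the empty tray back to level in about 6 s; it yields to a light push.
- waste_tub: Fixed open yellow tub with a red rim, 120 (x) x 140 (y) x 55 mm tall, walls and floor 4 mm. Origin: centre of its underside, 145 mm from the stand's origin along the stand's y, on either side; its axes are parallel to the stand's.
- keep_tub: Fixed open blue tub with a white rim, same size as the yellow one, on the opposite side of the stand.
- reagent: Bystander: small amber bottle with blue cap, 38 mm across, 70 mm tall. Origin: centre of underside.
- jar: Bystander: clear jar, 50 mm across, 55 mm tall. Origin: centre of underside.
- marker: Bystander: white and black marker lying on the bench behind the sorter and rack, 110 (own x) x 12 x 12 mm. Origin: centre of underside.
- timer: Bystander: flat white bench timer, 65 x 65 x 20 mm. Origin: centre of underside.
- tube_box: Bystander: blue tube box, 47 (own x) x 112 (own y) x 30 mm. Origin: centre of underside.
- tip_box: Bystander: white and blue tip box, 72 (own x) x 102 (own y) x 61 mm, behind the sorter and rack. Origin: centre of underside.
- beaker: Bystander: glass beaker, 70 mm across, 85 mm tall, behind the sorter and rack. Origin: centre of underside.
Not all that is in view belongs to the job. What is shaped like the rack but pink is not meant.

How it is judged:
By the outcome, as a careful person would: the job done as asked, in the order asked, and still so for the second after the job is handed in, with the robot touching nothing.
It also fails if it takes over 72 s, if anything falls off the work surface, if the arm or the gripper's body presses on something with over 40 N, if the wrist force passes 120 N, or if a joint passes its speed limit or range.

### The arm

A 6-joint arm with a two-finger parallel gripper is mounted at the origin on the work surface. World frame = base frame: x ahead of the robot, y to its left, z up, the work surface at z = 0. Lengths are in m, angles in degrees, forces in N, time in s.
With the tool pointing down it reaches from about 0.35 to 0.875 m from the base axis. Payload 4.2 kg.
Tool frame: the origin (TCP) lies between the finger pads; the fingertips stand 14 mm ahead of it and the grasp point (between the pads) lies 5 mm behind it (r.tcp_to_tips is the distance from the TCP to the fingertips, in m); y points along the fingers, x is the direction in which the jaws open and shut, and the axes are right-handed (so a half turn about y gives the same grasp; the last joint's range is limited). The gripper opens to 87 mm and grips with 3 to 60 N. Pads are 19 mm wide; open, the fingers measure 117 mm over their backs; the gripper's body (75 mm by 190 mm) begins 51 mm behind the grasp point.
Start: joints at [-61.444, 22.042, 0.453, 0, -68.411, -14.817], TCP at [0.148, -0.607, 0.237] pointing down, gripper open.
Joint ranges: [-179.83, 179.83], [-69.29, 118.12], [-61.27, 80.66], [-181.25, 117.63], [-171.15, -9.14], [-177.46, 177.46]. Speed limits (degrees/s): [159.86, 159.86, 180, 180, 180, 180].

### API

Orientations are given as a 3x3 rotation matrix whose columns are the frame's x, y, z axes.
In Python, from station import sense, optics, ticket, r gives the robot as it stands.
- The arm moves only by the tool carry_out, never from a script. Its argument "steps" is a list that holds one entry, the list of rows, each a list of 6 numbers: the shift along the world's x, y, z in cm, then the turn, a rotation vector about the world's x, y, z in rad. A call has 1 to 20 rows; each row is the pose to reach, as a shift and turn from the pose commanded when the call began; what a row does not reach only later rows make up. A row lasts 1/8 s, in which the tool goes at most 62.5 mm and 10.7 degrees, less where a joint would pass 70% of its speed; a pose out of reach is approached as far as the arm can. A call with a gripper value outside its range is refused whole. "fingers" is the closure in counts, from 0 (fully open) to 255 (shut), set as the call begins (left out, the last holds). The fingers move at their own pace and stop on an object; the grip force is fixed at half the most. Time passes only in rows, so rows that repeat a pose let the fingers close. It gives the time, the measured TCP pose, the force and the opening at its end, in the units of the state.
- sense(): the state, without advancing time (a new reading comes with each control period).
- optics.capture(name): name is "scene" or "top" or "wrist"; returns a dict with "image" (480x640x3 uint8, red, green, blue), "fov_y" (degrees; the focal length in pixels is half the picture's height over the tangent of half this angle, whatever the lens; pixels are square), "cx", "cy" (the principal point, pixels), "rvec" (rotation vector, rad) and "tvec" (3), from world to camera coordinates, as OpenCV has them. Camera axes: x right, y down, z forward; pixel columns grow to the right and rows downward; lengths in m; the calibration is good to about 2 mm. A picture is of the moment at which its call begins. There is no depth.
- ticket.finish_job(): hands the job in, once; it reports no verdict.
The state is a dict: "time_s": time; "joints": joint angles; "joint_velocities": joint speeds; "effort": joint torques, N m; "tcp_pos": TCP position; "ee_rot": TCP orientation; "wrist_force": force on the tool from outside, world axes, zero at the start; "moment": the same for the moment, N m; "gripper_width": opening from 0.0 (shut) to 1.0 (fully open).
Only numpy, scipy, OpenCV 4.12 (cv2) and the standard library are available. Lean on these libraries where they do the work, as an engineer would, in place of code of your own. Each camera call takes 0.05 s, during which the arm holds its last target.

## Working session

There is one attempt and no reset: what is moved stays moved. The work goes in short steps, Python scripts to look and compute and a tool call to move; the robot and the scene stay as the last step left them, time stands still between calls to the robot, and variables do not carry over. Pictures are saved under pics/ and viewed, and the job is handed in when it is done.

Besides the shell and the picture viewer there is one more tool, called after ">>>" by a JSON object that holds its "fn" and its "kwargs", one argument or row to a line. carry_out: Moves the arm, as the interface text tells. Its arguments: {"type":"object","properties":{"steps":{"type":"array","items":{"type":"array","items":{"type":"array","items":{"type":"number"}}}},"fingers":{"type":"number"}},"required":["steps"]}

```bash
mkdir -p pics; ls
cat > h.py <<'E'
import numpy as np,cv2
from station import sense,optics,ticket,r
def cap(n,f=None):
    c=optics.capture(n); 
    if f: cv2.imwrite('pics/'+f,c['image'][:,:,::-1])
    return c
def KRt(c):
    f=240/np.tan(np.radians(c['fov_y']/2)); K=np.array([[f,0,c['cx']],[0,f,c['cy']],[0,0,1.]])
    return K,cv2.Rodrigues(np.array(c['rvec'],float))[0],np.array(c['tvec'],float).reshape(3)
def proj(c,P):
    K,R,t=KRt(c); q=(np.atleast_2d(P)@R.T+t)@K.T; return q[:,:2]/q[:,2:]
def back(c,uv,z):
    K,R,t=KRt(c); uv=np.atleast_2d(np.array(uv,float)); d=np.c_[uv,np.ones(len(uv))]@np.linalg.inv(K).T@R; o=-R.T@t
    return o+d*((z-o[2])/d[:,2])[:,None]
E
python3 - <<'E'
from h import *
for n in ['scene','top','wrist']:
    c=cap(n,n+'0.png'); print(n,c['fov_y'],c['cx'],c['cy'],c['rvec'],c['tvec'],{k for k in c})
s=sense();print(s)
E
```

```text
pics
scene 57.60799153387145 325.22073129424734 239.55039574028783 [ 2.16565054  1.53356604 -0.4343249 ] [-0.25377154 -0.35338013  1.32907661] {'fov_y', 'tvec', 'cy', 'cx', 'rvec', 'image'}
top 46.876747611540026 316.5841965544589 246.9898805648065 [ 2.18867042 -2.19838411  0.10001952] [0.07150755 0.5577693  1.67372333] {'fov_y', 'tvec', 'cy', 'cx', 'rvec', 'image'}
wrist 65.43809591506323 313.23260472072656 244.35337661706416 [-1.81226216 -2.30676017 -0.35604012] [ 0.62424496 -0.03772303  0.39165185] {'fov_y', 'tvec', 'cy', 'cx', 'rvec', 'image'}
{'time_s': 0.15, 'joints': array([-6.14437830e+01,  2.20811662e+01,  3.99812683e-01, -1.87654592e-02,
       -6.84126765e+01, -1.48167951e+01]), 'joint_velocities': array([ 0.00114354, -0.13792036,  0.16640234,  0.17118833, -0.03557193,
       -0.01081346]), 'effort': array([-4.83745334e-04, -3.91050053e+01,  1.87587512e+01,  4.22245592e+00,
        1.23726015e-02, -1.42826648e-04]), 'tcp_pos': array([ 0.14835503, -0.60670654,  0.235724  ]), 'ee_rot': array([[-2.37388830e-01, -5.16989193e-04, -9.71414575e-01],
       [ 9.71413287e-01,  1.58704990e-03, -2.37389359e-01],
       [ 1.66441113e-03, -9.99998607e-01,  1.25462253e-04]]), 'wrist_force': array([ 0.51273141,  0.11688439, -0.50027389]), 'moment': array([-0.02742635, -0.03617426,  0.04864323]), 'gripper_width': 1.003968609667686}
```

View pics/scene0.png

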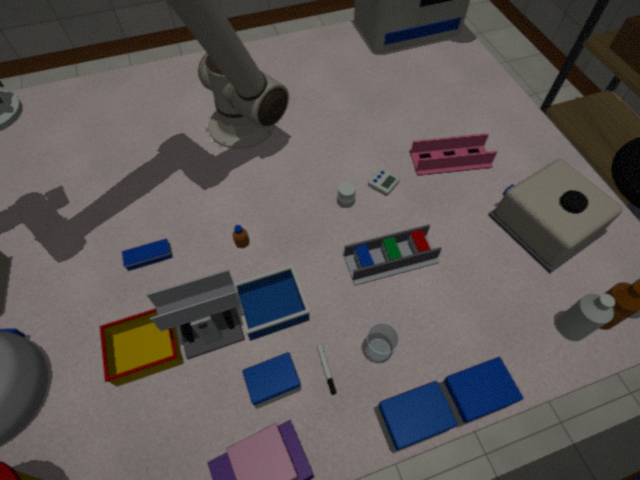

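View pics/top0.png

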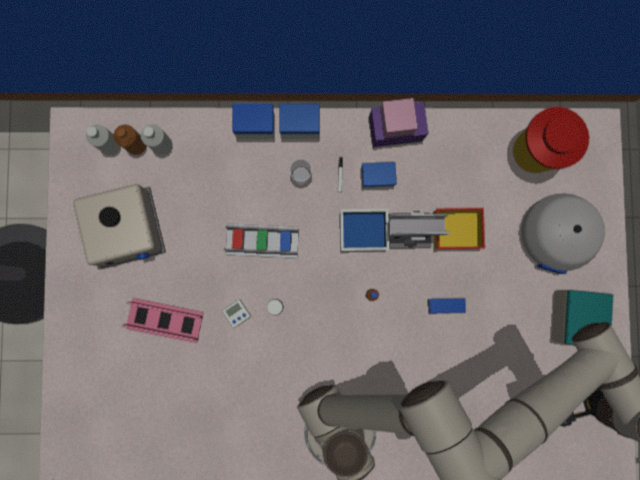

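View pics/wrist0.png

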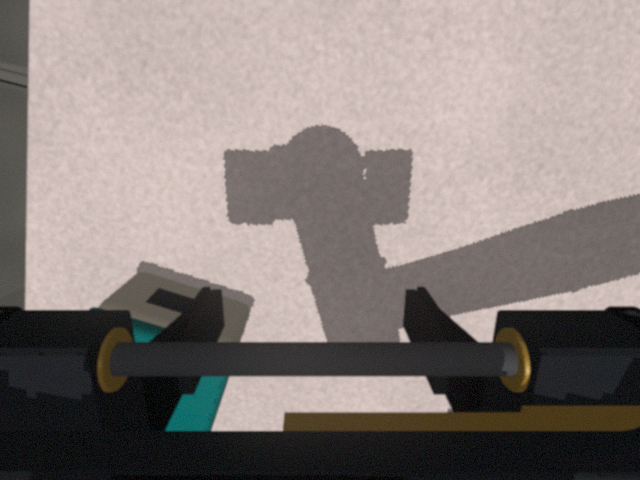

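The grey rack is at top (262,241), with red (238,238), green (262,240) and blue (286,241) lids; the pink rack at (165,320) is a decoy. The blue tub is at (365,230), the stand at (413,229) and the yellow tub at (460,228). Other red or blue things that could be mistaken for a lid: red tub rim, red drum (555,137), blue boxes (253,118), (299,118) and (379,174), tube box (447,305) and bottle cap (372,295).

Run:
```python
from h import *
c=cap('top'); im=c['image'][:,:,::-1]
a=cv2.resize(im[205:275,215:310],None,fx=8,fy=8,interpolation=cv2.INTER_CUBIC)[:590]
b=cv2.resize(im[195:265,330:495],None,fx=4.8,fy=4.8,interpolation=cv2.INTER_CUBIC)
cv2.imwrite('pics/a1.png',a);cv2.imwrite('pics/b1.png',b)
s=cap('scene')['image'][:,:,::-1]
cv2.imwrite('pics/s1.png',cv2.resize(s[210:400,90:460],None,fx=2.15,fy=2.15,interpolation=cv2.INTER_CUBIC))
hsv=cv2.cvtColor(np.ascontiguousarray(im),cv2.COLOR_BGR2HSV)
m0=np.zeros(im.shape[:2],np.uint8);m0[220:260,222:302]=1
for n,lo,hi in [('red',(0,),(8,)),('red2',(170,),(180,)),('green',(45,),(85,)),('blue',(100,),(130,))]:
    m=cv2.inRange(hsv,(lo[0],120,60),(hi[0],255,255))*m0
    k,l,st,ce=cv2.connectedComponentsWithStats(m)
    for i in range(1,k):
        if st[i,4]>30:
            print(n,ce[i],st[i],back(c,ce[i],.05).round(4))
for n,z,uv in [('bluetub',.055,(365,230)),('yellow',.055,(460,228))]: print(n,back(c,uv,z))
```

```text
red [237.39779006 238.1160221 ] [233 229  10  20 181] [[0.5834 0.307  0.05  ]]
green [261.60625 239.43125] [257 230  10  19 160] [[0.5792 0.2345 0.05  ]]
blue [285.03314917 240.39226519] [281 231  10  20 181] [[0.5761 0.1643 0.05  ]]
bluetub [[ 0.60617049 -0.07611446  0.055     ]]
yellow [[ 0.61132083 -0.3632732   0.055     ]]
```

View pics/a1.png

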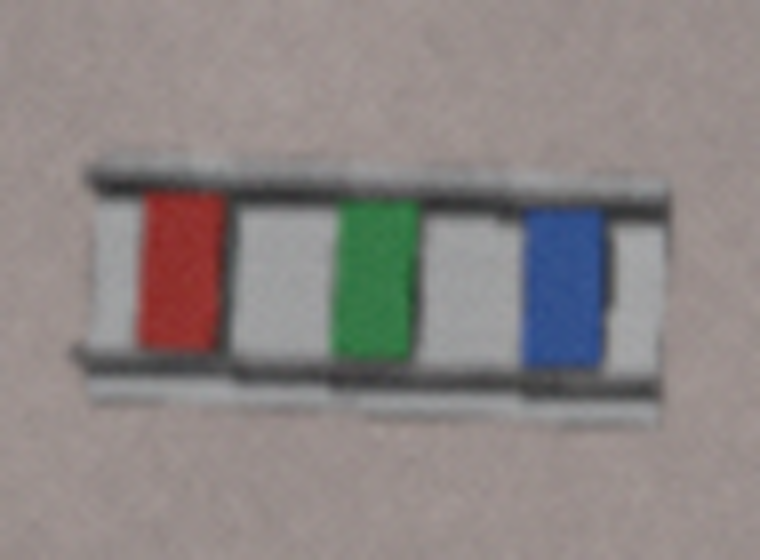

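View pics/b1.png

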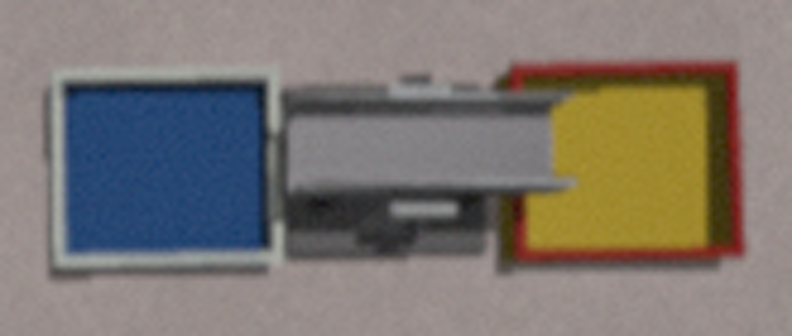

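View pics/s1.png

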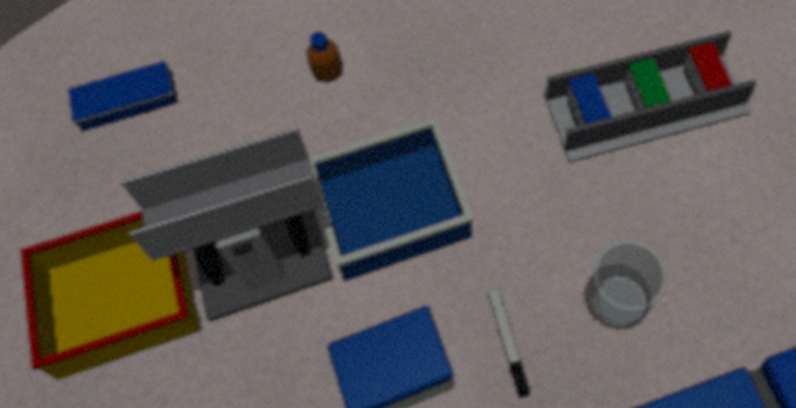

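```bash
cat > fit.py <<'E'
from h import *
from scipy.optimize import least_squares
T=cap('top');S=cap('scene')
def tp(u,v,f=4.8,o=(330,195)): return ((u+.5)/f-.5+o[0],(v+.5)/f-.5+o[1])
def sp(u,v): return tp(u,v,2.15,(90,210))
def ap(u,v): return tp(u,v,8,(215,205))
def tub(sx,sy,side): return np.array([sx*.06,side*.145+sy*.07,.055])
def tray(sx,sy,a,xx=.027):
    y,z=sy*.08,.064   # floor 4mm above pivot, wall 60
    return np.array([sx*xx, y*np.cos(a)+z*np.sin(a), .12+z*np.cos(a)-y*np.sin(a)])
tubs=[(T,tp(52,70),1,1,1),(T,tp(52,270),-1,1,1),(T,tp(283,66),1,-1,1),(T,tp(281,266),-1,-1,1),
(T,tp(512,65),1,1,-1),(T,tp(738,62),1,-1,-1),(T,tp(743,255),-1,-1,-1),(T,tp(517,260),-1,1,-1),
(S,sp(22,250),-1,-1,-1),(S,sp(38,367),1,-1,-1),(S,sp(183,338),1,1,-1),(S,sp(434,123),-1,1,1),(S,sp(470,222),1,1,1),(S,sp(343,265),1,-1,1)]
trs=[(S,sp(131,232),1,-1),(S,sp(316,178),1,1),(S,sp(123,183),-1,-1),(S,sp(300,131),-1,1),(T,tp(575,95),1,-1),(T,tp(285,90),1,1),(T,tp(577,183),-1,-1),(T,tp(285,190),-1,1)]
def tf(p,P):
    c,s=np.cos(p[2]),np.sin(p[2]); return np.array([p[0]+c*P[0]-s*P[1],p[1]+s*P[0]+c*P[1],P[2]])
def res(p):
    return np.array([proj(c,tf(p,tub(a,b,d)))[0]-uv for c,uv,a,b,d in tubs]+[proj(c,tf(p,tray(a,b,p[3])))[0]-uv for c,uv,a,b in trs])
if __name__=='__main__':
    q=least_squares(lambda p:res(p).ravel(),[.6,-.22,0,0],loss='soft_l1'); print(q.x,np.degrees(q.x[2])); print(res(q.x).round(1).tolist())
    # rack: lids
    lids=[]
    for n,pts in dict(red=[(146,192),(226,192),(216,352),(136,348)],green=[(340,198),(420,200),(412,362),(332,356)],blue=[(524,207),(606,210),(602,368),(522,368)]).items():
        W=back(T,[ap(*p) for p in pts],.05)[:,:2]; print(n,W.mean(0).round(4),(W-W.mean(0)).round(3).tolist())
        lids.append(W.mean(0))
    d=lids[0]-lids[2]; print('spacing',np.linalg.norm(d)/2,'yaw of rack y from world y deg',np.degrees(np.arctan2(-d[0],d[1])),np.mean(lids,0))
    # scene check
    s=S['image'][:,:,::-1]; hsv=cv2.cvtColor(np.ascontiguousarray(s),cv2.COLOR_BGR2HSV); m0=np.zeros(s.shape[:2],np.uint8);m0[225:275,345:440]=1
    for n,lo,hi in [('red',0,8),('green',45,85),('blue',100,130)]:
        m=cv2.inRange(hsv,(lo,120,60),(hi,255,255))*m0
        k,l,st,ce=cv2.connectedComponentsWithStats(m)
        i=1+st[1:,4].argmax(); print('scene',n,ce[i],st[i],back(S,ce[i],.05).round(4))
E
python3 fit.py
```

```text
[ 0.61202588 -0.21986756  0.00778659  0.05672568] 0.44613854270393644
[[0.6, -0.3], [1.2, -2.2], [-1.2, 0.0], [0.1, -1.9], [0.6, -0.3], [-0.5, -0.1], [-0.1, -0.8], [0.7, -1.3], [0.0, -0.1], [-2.3, -0.5], [0.6, -10.6], [0.9, -1.2], [0.9, -1.5], [-2.7, -0.5], [-0.0, 0.3], [0.0, 0.4], [-0.4, -2.3], [0.9, -1.2], [-0.5, -1.6], [2.1, 0.5], [-0.3, -0.6], [2.5, -1.1]]
red [0.5825 0.3076] [[0.03, 0.013], [0.03, -0.017], [-0.031, -0.013], [-0.029, 0.017]]
green [0.5793 0.2346] [[0.031, 0.014], [0.03, -0.016], [-0.031, -0.014], [-0.029, 0.016]]
blue [0.5755 0.1644] [[0.031, 0.015], [0.029, -0.016], [-0.03, -0.014], [-0.03, 0.016]]
spacing 0.07170762604252287 yaw of rack y from world y deg -2.79556370518388 [0.5791002  0.23554155]
scene red [419.70614035 240.57894737] [411 230  19  22 228] [[0.5836 0.3043 0.05  ]]
scene green [391.81746032 247.96031746] [383 237  19  23 252] [[0.5803 0.2325 0.05  ]]
scene blue [363.72202166 255.2166065 ] [355 244  19  23 277] [[0.5765 0.1618 0.05  ]]
```

The lids are at about red (0.583,0.306), green (0.580,0.234) and blue (0.576,0.163). Spacing of 71.7 mm matches the given 72, and the rack is yawed about -2.8°. The stand is at (0.612,-0.220), yaw about 0.4°, with yellow on -y. I'll go above red and look with the wrist camera.

>>> {"fn": "carry_out", "kwargs": {
  "steps": [
    [[43.5, 91.3, -2, 0, 0, -0.29], [43.5, 91.3, -2, 0, 0, -0.29], [43.5, 91.3, -2, 0, 0, -0.29], [43.5, 91.3, -2, 0, 0, -0.29], [43.5, 91.3, -2, 0, 0, -0.29], [43.5, 91.3, -2, 0, 0, -0.29], [43.5, 91.3, -2, 0, 0, -0.29], [43.5, 91.3, -2, 0, 0, -0.29], [43.5, 91.3, -2, 0, 0, -0.29], [43.5, 91.3, -2, 0, 0, -0.29], [43.5, 91.3, -2, 0, 0, -0.29], [43.5, 91.3, -2, 0, 0, -0.29], [43.5, 91.3, -2, 0, 0, -0.29], [43.5, 91.3, -2, 0, 0, -0.29], [43.5, 91.3, -2, 0, 0, -0.29], [43.5, 91.3, -2, 0, 0, -0.29], [43.5, 91.3, -2, 0, 0, -0.29], [43.5, 91.3, -2, 0, 0, -0.29], [43.5, 91.3, -2, 0, 0, -0.29], [43.5, 91.3, -2, 0, 0, -0.29]]
  ],
  "fingers": 80
}}

```text
time_s: 2.85
tcp_pos: [0.5832, 0.3046, 0.2174]
ee_rot: [[0.051, 0.001, -0.999], [0.999, 0.0, 0.051], [0.0, -1.0, -0.001]]
wrist_force: [-0.8, 0.2, -0.5]
gripper_width: 0.691
```

Run:
```python
from h import *
c=cap('wrist','w2.png');K,R,t=KRt(c); s=sense(); print(s['joints'].round(1),'cam',(-R.T@t).round(3),s['tcp_pos'].round(4))
print(proj(c,[[.583,.306,.05],[.580,.234,.05]]).round(0))
t=cap('top','t2.png')
```

```text
[  41.6   26.     3.9    0.   -67.9 -134.6] cam [0.501 0.309 0.366] [0.5833 0.3047 0.2175]
[[315. 225.]
 [232. 226.]]
```

View pics/w2.png

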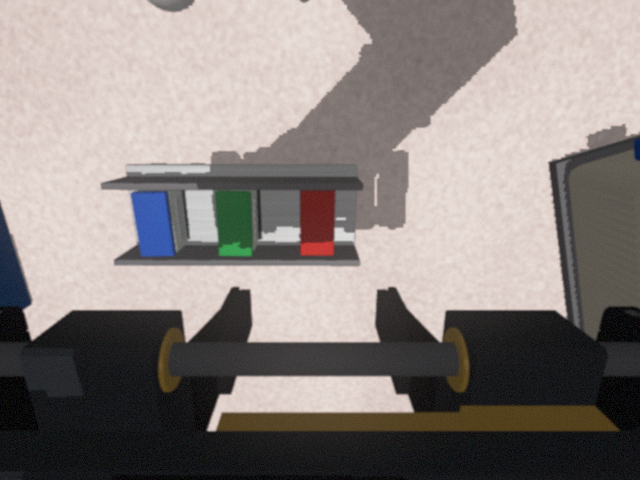

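View pics/t2.png

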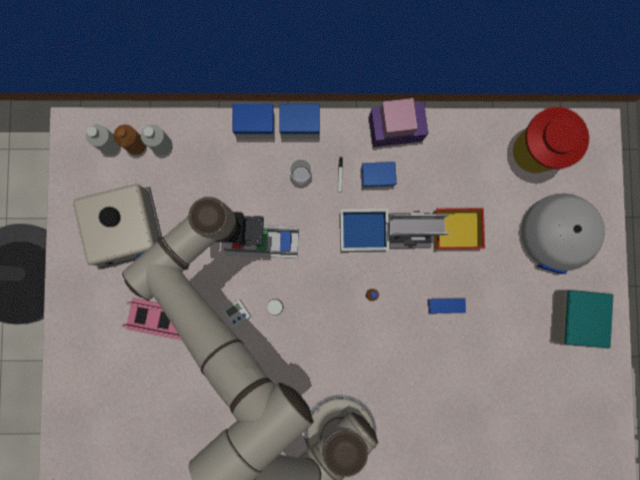

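Run:
```python
from h import *
c=cap('wrist');im=np.ascontiguousarray(c['image'][:,:,::-1])
hsv=cv2.cvtColor(im,cv2.COLOR_BGR2HSV)
m0=np.zeros(im.shape[:2],np.uint8);m0[165:268,100:360]=1
for n,lo,hi in [('red',0,8),('green',45,85),('blue',100,130)]:
    m=cv2.inRange(hsv,(lo,120,40),(hi,255,255))*m0
    k,l,st,ce=cv2.connectedComponentsWithStats(m); i=1+st[1:,4].argmax()
    mask=(l==i).astype(np.uint8); cn=max(cv2.findContours(mask,0,2)[0],key=cv2.contourArea)
    W=back(c,cn[:,0,:],.05)[:,:2].astype(np.float32); rr=cv2.minAreaRect(W*1000); print(n,st[i],rr)
```

```text
red [ 299  190   35   66 1974] ((581.8246459960938, 307.6798400878906), (30.3124942779541, 58.24924850463867), 87.03563690185547)
green [ 216  192   36   64 1951] ((578.9406127929688, 235.31703186035156), (29.49274444580078, 56.74538040161133), 86.5895004272461)
blue [ 131  191   44   66 2198] ((575.436279296875, 165.2936248779297), (30.606863021850586, 57.991851806640625), 88.21162414550781)
```

Red lid at (0.582,0.307), measured size 30×58 mm, yaw -3°. The choice is confirmed in the wrist view: red lid at px (317,223), green (234,224), blue (153,224). Descending.

>>> {"fn": "carry_out", "kwargs": {
  "steps": [
    [[-0.1, 0.2, -6, 0, 0, 0], [-0.1, 0.2, -11, 0, 0, 0], [-0.1, 0.2, -14, 0, 0, 0], [-0.1, 0.2, -16.5, 0, 0, 0], [-0.1, 0.2, -18.7, 0, 0, 0], [-0.1, 0.2, -18.7, 0, 0, 0], [-0.1, 0.2, -18.7, 0, 0, 0]]
  ],
  "fingers": 80
}}

```text
time_s: 3.88
tcp_pos: [0.5831, 0.3082, 0.0307]
ee_rot: [[0.05, 0.002, -0.999], [0.999, 0.001, 0.05], [0.001, -1.0, -0.002]]
wrist_force: [-0.2, 0.7, -0.9]
gripper_width: 0.686
```

>>> {"fn": "carry_out", "kwargs": {
  "steps": [
    [[0, 0, 0, 0, 0, 0], [0, 0, 0, 0, 0, 0], [0, 0, 0, 0, 0, 0], [0, 0, 0, 0, 0, 0], [0, 0, 0, 0, 0, 0], [0, 0, 0, 0, 0, 0]]
  ],
  "fingers": 255
}}

```text
time_s: 4.62
tcp_pos: [0.5825, 0.308, 0.0298]
ee_rot: [[0.05, 0.0, -0.999], [0.999, 0.0, 0.05], [0.0, -1.0, -0.0]]
wrist_force: [-1.5, -0.5, 1.9]
gripper_width: 0.343
```

>>> {"fn": "carry_out", "kwargs": {
  "steps": [
    [[0, 0, 4, 0, 0, 0], [0, 0, 9, 0, 0, 0], [-0.5, -2, 10, 0, 0, 0.17], [-1.5, -5, 10, 0, 0, 0.35], [-2.5, -8, 10, 0, 0, 0.53], [-3.5, -11, 10, 0, 0, 0.7], [-4.5, -14, 10, 0, 0, 0.88], [-5.5, -17, 10, 0, 0, 1.05], [-6.5, -20, 10, 0, 0, 1.23], [-7.5, -23.5, 9, 0, 0, 1.4], [-8.3, -26.8, 7, 0, 0, 1.57], [-8.3, -26.8, 4, 0, 0, 1.57], [-8.3, -26.8, 2, 0, 0, 1.57], [-8.3, -26.8, 0.5, 0, 0, 1.57], [-8.3, -26.8, -0.2, 0, 0, 1.57], [-8.3, -26.8, -0.2, 0, 0, 1.57]]
  ],
  "fingers": 255
}}

```text
time_s: 6.62
tcp_pos: [0.4992, 0.0398, 0.0271]
ee_rot: [[-0.999, -0.001, -0.051], [0.051, -0.0, -0.999], [0.001, -1.0, 0.0]]
wrist_force: [1.0, 0.5, -2.1]
gripper_width: 0.342
```

>>> {"fn": "carry_out", "kwargs": {
  "steps": [
    [[0, 0, -0.25, 0, 0, 0], [0, 0, -0.45, 0, 0, 0], [0, 0, -0.55, 0, 0, 0], [0, 0, -0.55, 0, 0, 0]]
  ]
}}

```text
time_s: 7.12
tcp_pos: [0.4995, 0.0399, 0.0221]
ee_rot: [[-0.999, 0.0, -0.051], [0.051, 0.0, -0.999], [-0.0, -1.0, -0.0]]
wrist_force: [0.3, 0.2, -1.8]
gripper_width: 0.343
```

>>> {"fn": "carry_out", "kwargs": {
  "steps": [
    [[0, 0, -0.05, 0, 0, 0], [0, 0, -0.05, 0, 0, 0]]
  ]
}}

```text
time_s: 7.38
tcp_pos: [0.4996, 0.04, 0.0218]
ee_rot: [[-0.999, 0.0, -0.051], [0.051, 0.0, -0.999], [-0.0, -1.0, -0.0]]
wrist_force: [0.3, 0.8, 0.6]
gripper_width: 0.342
```

>>> {"fn": "carry_out", "kwargs": {
  "steps": [
    [[0, 0, 0, 0, 0, 0], [0, 0, 0, 0, 0, 0], [0, 0, 0, 0, 0, 0], [0, 0, 2, 0, 0, 0], [0, 0, 5, 0, 0, 0], [0, 0, 7, 0, 0, -0.17], [0, 0, 7, 0, 0, -0.35], [0, 0, 7, 0, 0, -0.53], [0, 0, 7, 0, 0, -0.7], [0, 0, 7, 0, 0, -0.88], [0, 0, 7, 0, 0, -1.05], [0, 0, 7, 0, 0, -1.23], [0, 0, 7, 0, 0, -1.4], [0, 0, 7, 0, 0, -1.57], [0, 0, 7, 0, 0, -1.57]]
  ],
  "fingers": 0
}}

```text
time_s: 9.25
tcp_pos: [0.4994, 0.0399, 0.0915]
ee_rot: [[0.048, -0.0, -0.999], [0.999, -0.0, 0.048], [-0.0, -1.0, 0.0]]
wrist_force: [0.6, -0.1, -0.4]
gripper_width: 1.004
```

```bash
cat > lid.py <<'E'
from h import *
import sys
col=sys.argv[1]; z=float(sys.argv[2]); f=sys.argv[3]
c=cap('wrist',f);im=np.ascontiguousarray(c['image'][:,:,::-1]); hsv=cv2.cvtColor(im,cv2.COLOR_BGR2HSV)
lo,hi=dict(red=(0,8),blue=(100,130))[col]
m=cv2.inRange(hsv,(lo,120,40),(hi,255,255)); k,l,st,ce=cv2.connectedComponentsWithStats(m)
for i in range(1,k):
    if st[i,4]>400:
        cn=max(cv2.findContours((l==i).astype(np.uint8),0,2)[0],key=cv2.contourArea)
        W=back(c,cn[:,0,:],z)[:,:2].astype(np.float32); print(st[i],cv2.minAreaRect(W*1000))
s=sense(); print(s['tcp_pos'].round(4),s['joints'].round(1),s['wrist_force'].round(1),s['gripper_width'],s['time_s'])
E
python3 lid.py red .042 w3.png
```

```text
[ 262  251  101   51 4523] ((498.9353942871094, 39.15917205810547), (56.6159553527832, 30.18873405456543), 86.53665161132812)
[0.4994 0.0399 0.0915] [  23.2   19.4  -27.7    0.   -42.8 -115.9] [ 0.4 -0.2  0.2] 0.9983018249554696 9.3
```

View pics/w3.png

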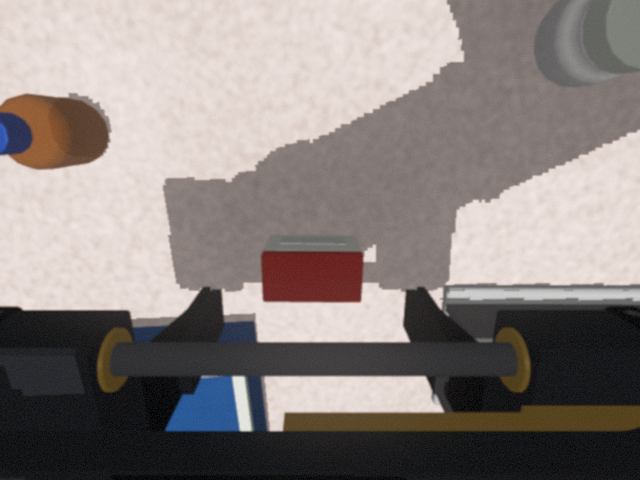

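The red cartridge stands at px (312,276), its long axis between the jaws. Descending to grip its short ends.

>>> {"fn": "carry_out", "kwargs": {
  "steps": [
    [[0, 0, -2.5, 0, 0, 0], [0, 0, -5, 0, 0, 0], [0, 0, -6.2, 0, 0, 0], [0, 0, -6.8, 0, 0, 0], [0, 0, -6.8, 0, 0, 0]]
  ],
  "fingers": 0
}}

```text
time_s: 9.93
tcp_pos: [0.4997, 0.04, 0.0236]
ee_rot: [[0.049, 0.0, -0.999], [0.999, -0.0, 0.049], [-0.0, -1.0, -0.0]]
wrist_force: [0.1, -1.0, 1.0]
gripper_width: 0.999
```

>>> {"fn": "carry_out", "kwargs": {
  "steps": [
    [[0, 0, 0, 0, 0, 0], [0, 0, 0, 0, 0, 0], [0, 0, 0, 0, 0, 0], [0, 0, 0, 0, 0, 0], [0, 0, 0, 0, 0, 0]]
  ],
  "fingers": 255
}}

```text
time_s: 10.55
tcp_pos: [0.4996, 0.0399, 0.0238]
ee_rot: [[0.05, 0.0, -0.999], [0.999, 0.0, 0.05], [0.0, -1.0, -0.0]]
wrist_force: [-1.0, -0.0, 2.1]
gripper_width: 0.662
```

>>> {"fn": "carry_out", "kwargs": {
  "steps": [
    [[0, 0, 5, 0, 0, 0], [0, 0, 11, 0, 0, 0], [0.5, -2, 17, 0, 0, 0], [1.5, -7, 20, 0, 0, 0.03], [2.5, -12, 22, 0, 0, 0.06], [4, -17, 24, 0, 0, 0.06], [5, -22, 25, 0, 0, 0.06], [6, -27, 25, 0, 0, 0.06], [6, -30, 25, 0, 0, 0.06], [6, -30, 25, 0, 0, 0.06], [6, -30, 25, 0, 0, 0.06]]
  ],
  "fingers": 255
}}

```text
time_s: 11.92
tcp_pos: [0.559, -0.2596, 0.2727]
ee_rot: [[-0.01, -0.001, -1.0], [1.0, 0.001, -0.01], [0.001, -1.0, 0.001]]
wrist_force: [0.9, 0.5, -0.9]
gripper_width: 0.665
```

Run:
```python
from h import *
c=cap('wrist','w4.png'); s=sense(); print(s['tcp_pos'],s['gripper_width'],s['joints'].round(1))
cap('scene','s4.png')
```

```text
[ 0.55920968 -0.25928028  0.27309322] 0.6648346958929289 [ -9.9  20.    2.6  -0.  -72.7 -79.5]
```

View pics/w4.png

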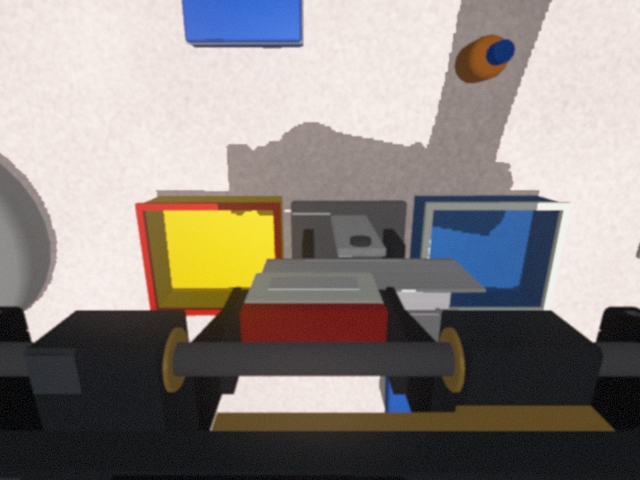

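View pics/s4.png

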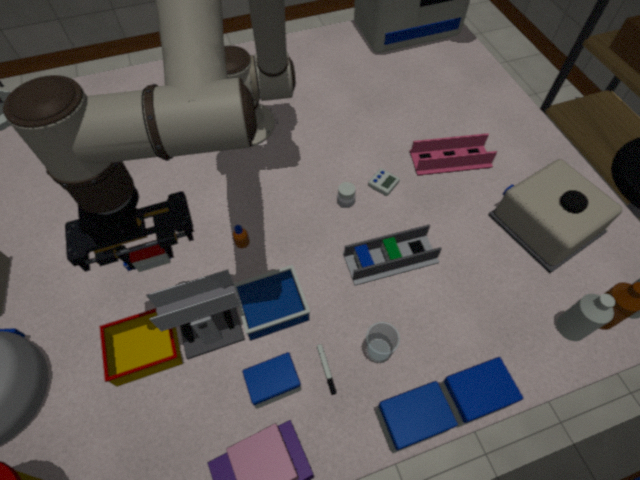

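```bash
cat > fit2.py <<'E'
from fit import *
W=cap('wrist')
tw=[((137,204),-1,-1,-1),((282,199),-1,1,-1),((152,314),1,-1,-1),((413,197),-1,-1,1),((566,204),-1,1,1),((545,310),1,1,1)]
def r2(p): return np.array([proj(W,tf(p,tub(a,b,d)))[0]-uv for uv,a,b,d in tw])
q=least_squares(lambda p:r2(p).ravel(),[.612,-.22,0],loss='soft_l1');print('wrist only',q.x,r2(q.x).round(1).tolist())
base=[x for x in range(len(tubs)) if x!=10]
q2=least_squares(lambda p:np.r_[res(np.r_[p,0])[:14][base].ravel(),r2(p).ravel()],[.612,-.22,0],loss='soft_l1');print('all tubs',q2.x)
b=back(W,[(267,259),(465,259)],.121);print(b.round(4),b.mean(0)); b=back(W,[(485,290)],.184);print('top right',b.round(4))
for a in(-.06,0,.06):print(a,proj(W,[tf(q2.x,tray(-1,1,a)),tf(q2.x,tray(-1,-1,a))]).round(0).tolist(), [proj(S,[tf(q2.x,tray(i,j,a))])[0].round(1).tolist() for i,j in [(1,-1),(1,1),(-1,-1),(-1,1)]])
print([x[1] for x in trs[:4]])
E
python3 fit2.py
```

```text
wrist only [ 0.60937782 -0.22045825  0.01631371] [[-1.8, -0.0], [-6.3, 4.2], [-0.5, -1.7], [13.5, 5.4], [1.4, -2.4], [0.5, 0.3]]
all tubs [ 0.61031613 -0.21992196  0.01304826]
[[ 0.5859 -0.2983  0.121 ]
 [ 0.5841 -0.1289  0.121 ]] [ 0.58499861 -0.2136096   0.121     ]
top right [[ 0.5845 -0.1394  0.184 ]]
-0.06 [[481.0, 290.0], [249.0, 285.0]] [[148.2, 320.5], [231.8, 291.1], [144.1, 295.3], [225.2, 267.5]]
0 [[484.0, 287.0], [253.0, 288.0]] [[149.3, 318.8], [234.3, 291.5], [145.2, 293.6], [227.7, 268.0]]
0.06 [[486.0, 284.0], [258.0, 290.0]] [[150.7, 317.2], [236.6, 292.0], [146.4, 291.9], [230.0, 268.6]]
[(150.66279069767444, 317.63953488372096), (236.7093023255814, 292.5232558139535), (146.9418604651163, 294.84883720930236), (229.2674418604651, 270.66279069767444)]
```

>>> {"fn": "carry_out", "kwargs": {
  "steps": [
    [[3, -0.2, 0, 0, 0, 0], [5.2, -0.3, 0, 0, 0, 0], [5.2, -0.3, 0, 0, 0, 0], [5.2, -0.3, -4, 0, 0, 0], [5.2, -0.3, -7, 0, 0, 0], [5.2, -0.3, -7, 0, 0, 0]]
  ],
  "fingers": 255
}}

```text
time_s: 12.92
tcp_pos: [0.6093, -0.2623, 0.201]
ee_rot: [[-0.01, -0.006, -1.0], [1.0, 0.002, -0.01], [0.002, -1.0, 0.006]]
wrist_force: [-0.1, -0.0, -2.1]
gripper_width: 0.663
```

Run:
```python
from h import *
c=cap('wrist','w5.png'); s=sense(); print(s['tcp_pos'],s['gripper_width'],s['joints'].round(1))
i=cap('scene')['image'][230:400,60:320,::-1]; cv2.imwrite('pics/s5.png',cv2.resize(i,None,fx=3,fy=3,interpolation=cv2.INTER_CUBIC))
```

```text
[ 0.610773   -0.26293736  0.20345533] 0.6630980243229404 [ -9.4  27.2   3.9   0.  -66.8 -80. ]
```

View pics/w5.png

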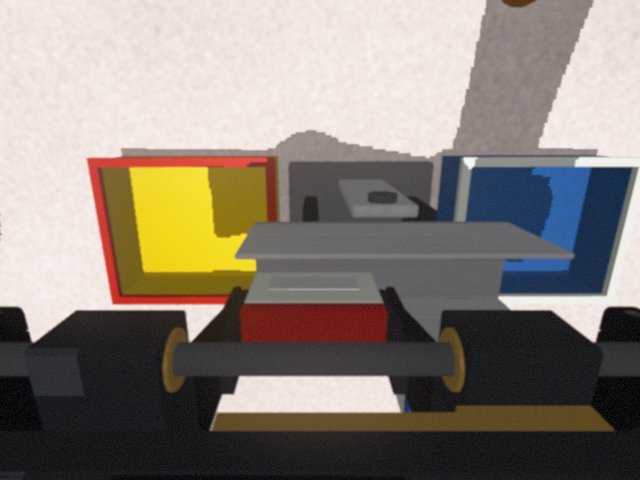

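View pics/s5.png

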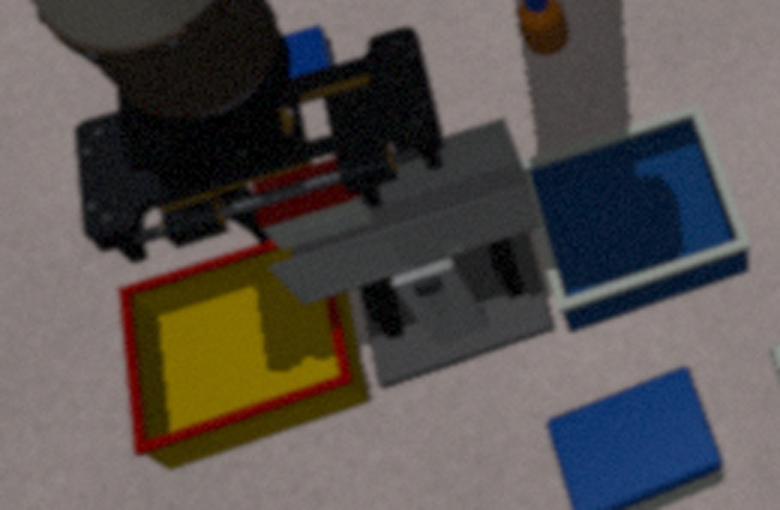

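Run:
```python
from h import *
c=cap('wrist'); s=sense(); print(s['tcp_pos'])
print(back(c,[(236,257),(573,257)],.184).round(4)); print(back(c,[(257,223),(513,223)],.116).round(4))
# cartridge upper short-edge bottom near lid px and lid
print(back(c,[(243,304),(386,304)],.2034+.042-.0238).round(4))
```

```text
[ 0.61219945 -0.2633647   0.2057512 ]
[[ 0.5899 -0.3006  0.184 ]
 [ 0.5882 -0.1389  0.184 ]]
[[ 0.5903 -0.3004  0.116 ]
 [ 0.5886 -0.133   0.116 ]]
[[ 0.5958 -0.2907  0.2216]
 [ 0.5952 -0.2351  0.2216]]
```

Run:
```python
from h import *
for k in range(4):
    c=cap('wrist'); s=sense(); print(s['tcp_pos'],s['time_s'])
i=c['image'][200:350,210:590,::-1]; cv2.imwrite('pics/w6.png',cv2.resize(i,None,fx=2,fy=2,interpolation=cv2.INTER_CUBIC))
K,R,t=KRt(c);print((-R.T@t))
for x in(.610,.613,.616): print(x,proj(c,[[x-.027,-.22,.184],[x-.024,-.22,.184],[x-.024,-.22,.124]]).round(1).tolist())
z=s['tcp_pos'][2]+.042-.0238
print('cart',proj(c,[[s['tcp_pos'][0]-.015,-.262,z]]))
```

```text
[ 0.61233459 -0.26337532  0.20597575] 13.125
[ 0.612257   -0.26330148  0.20579375] 13.175
[ 0.61210894 -0.26326443  0.20550284] 13.225
[ 0.61195452 -0.26320395  0.20512816] 13.275
[ 0.52966353 -0.26384801  0.35350112]
0.61 [[404.6, 243.9], [404.1, 249.9], [382.2, 219.7]]
0.613 [[404.1, 249.9], [403.6, 255.8], [381.9, 224.4]]
0.616 [[403.6, 255.8], [403.1, 261.7], [381.6, 228.9]]
cart [[316.68401024 308.07592434]]
```

View pics/w6.png

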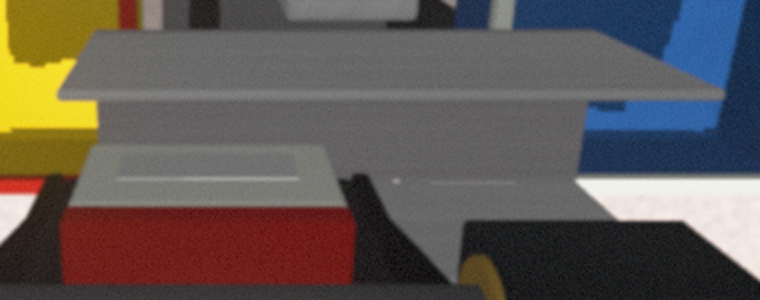

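The wall top edge (rows 245–250) gives the tray centre x≈0.611 and y≈-0.220, level. The cartridge is aligned and centred 43 mm to the yellow side. Lowering.

>>> {"fn": "carry_out", "kwargs": {
  "steps": [
    [[0, 0, -1.5, 0, 0, 0], [0, 0, -3, 0, 0, 0], [0, 0, -4, 0, 0, 0], [0, 0, -4.7, 0, 0, 0], [0, 0, -5.1, 0, 0, 0], [0, 0, -5.1, 0, 0, 0], [0, 0, -5.1, 0, 0, 0]]
  ],
  "fingers": 255
}}

```text
time_s: 14.15
tcp_pos: [0.6118, -0.2632, 0.1531]
ee_rot: [[-0.01, 0.001, -1.0], [1.0, -0.0, -0.01], [-0.0, -1.0, -0.001]]
wrist_force: [-0.7, 0.6, -2.0]
gripper_width: 0.664
```

Run:
```python
from h import *
c=cap('wrist'); s=sense(); print(s['tcp_pos'],s['wrist_force'],s['gripper_width'])
i=c['image'][150:350,110:510,::-1]; cv2.imwrite('pics/w7.png',cv2.resize(i,None,fx=2,fy=2,interpolation=cv2.INTER_CUBIC))
i=cap('scene')['image'][230:400,60:320,::-1]; cv2.imwrite('pics/s7.png',cv2.resize(i,None,fx=3,fy=3,interpolation=cv2.INTER_CUBIC))
```

```text
[ 0.61174932 -0.26317454  0.15311748] [-0.48250227 -0.16640348 -2.74971112] 0.663382384188196
```

View pics/w7.png

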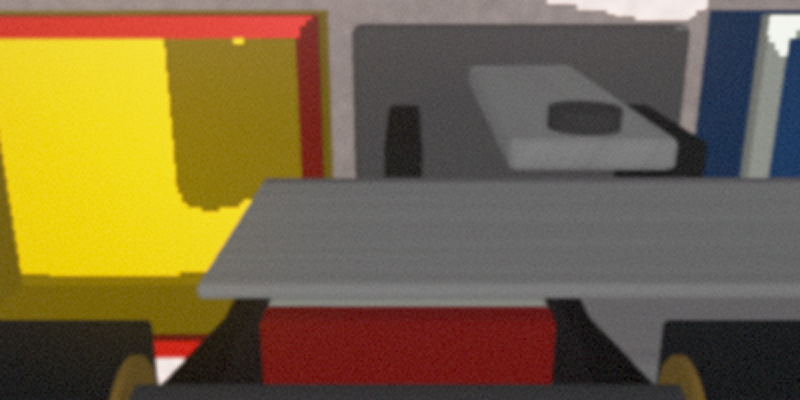

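View pics/s7.png

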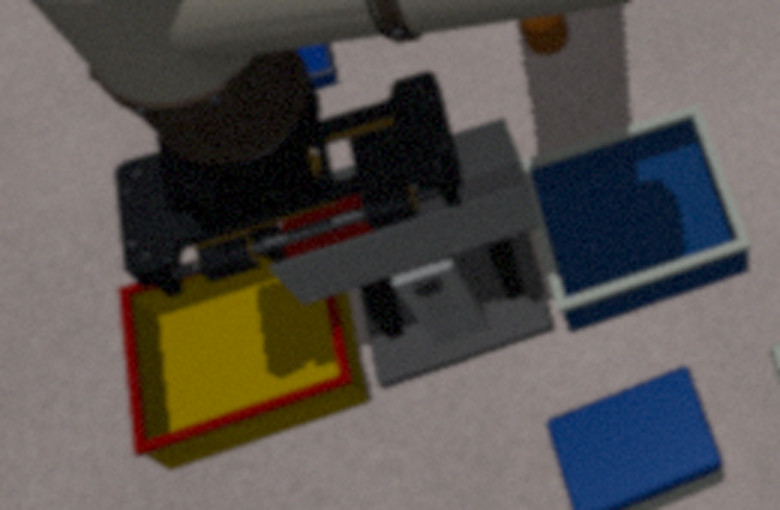

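>>> {"fn": "carry_out", "kwargs": {
  "steps": [
    [[0, 0, -0.2, 0, 0, 0], [0, 0, -0.35, 0, 0, 0], [0, 0, -0.45, 0, 0, 0], [0, 0, -0.52, 0, 0, 0], [0, 0, -0.52, 0, 0, 0], [0, 0, -0.52, 0, 0, 0]]
  ]
}}

```text
time_s: 15.0
tcp_pos: [0.6115, -0.2632, 0.1475]
ee_rot: [[-0.01, 0.0, -1.0], [1.0, -0.0, -0.01], [-0.0, -1.0, -0.0]]
wrist_force: [-0.5, -0.2, -0.4]
gripper_width: 0.666
```

Wrist force dropped to about 0, so the cartridge rests on the tray floor. Releasing and lifting clear.

>>> {"fn": "carry_out", "kwargs": {
  "steps": [
    [[0, 0, 0, 0, 0, 0], [0, 0, 0, 0, 0, 0], [0, 0, 2.5, 0, 0, 0], [0, 0, 7, 0, 0, 0], [0, 0, 12, 0, 0, 0], [0, 0, 14, 0, 0, 0], [0, 0, 14, 0, 0, 0], [0, 0, 14, 0, 0, 0]]
  ],
  "fingers": 0
}}

```text
time_s: 16.0
tcp_pos: [0.6109, -0.2628, 0.2857]
ee_rot: [[-0.01, -0.002, -1.0], [1.0, 0.001, -0.01], [0.001, -1.0, 0.002]]
wrist_force: [-0.6, -0.1, -0.1]
gripper_width: 1.001
```

Run:
```python
from h import *
c=cap('wrist','w8.png'); s=sense(); print(s['tcp_pos'],s['wrist_force'],s['gripper_width'])
```

```text
[ 0.61077944 -0.26279413  0.28530367] [-0.60441635 -0.76168002 -0.72176918] 1.002948966623704
```

View pics/w8.png

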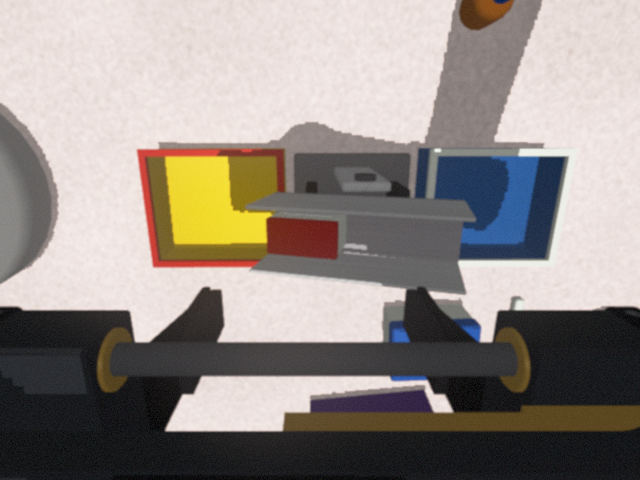

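The tray is tipping to the yellow side with red at px (303,238). Moving to hover over blue, then checking the tub.

>>> {"fn": "carry_out", "kwargs": {
  "steps": [
    [[-0.5, 6, 0, 0, 0, -0.01], [-1, 12, 0, 0, 0, -0.02], [-1.5, 18, 0, 0, 0, -0.03], [-2, 24, -2, 0, 0, -0.06], [-2.5, 30, -4, 0, 0, -0.06], [-3, 36, -6, 0, 0, -0.06], [-3.5, 42.7, -7, 0, 0, -0.06], [-3.5, 42.7, -7, 0, 0, -0.06], [-3.5, 42.7, -7, 0, 0, -0.06], [-3.5, 42.7, -7, 0, 0, -0.06]]
  ],
  "fingers": 80
}}

```text
time_s: 17.3
tcp_pos: [0.5765, 0.1627, 0.2172]
ee_rot: [[0.052, -0.0, -0.999], [0.999, -0.0, 0.052], [-0.0, -1.0, 0.0]]
wrist_force: [0.5, 0.7, 0.9]
gripper_width: 0.692
```

```bash
python3 lid.py blue .05 w9.png
python3 - <<'E'
from h import *
i=cap('scene')['image'][210:400,90:460,::-1]; cv2.imwrite('pics/s9.png',cv2.resize(i,None,fx=2.15,fy=2.15,interpolation=cv2.INTER_CUBIC))
E
```

```text
[ 299  191   34   65 2092] ((575.2046508789062, 164.7646026611328), (29.44403839111328, 57.35772705078125), 87.02835845947266)
[    0   212   129   116 11797] ((609.3135986328125, -73.96456909179688), (107.16800689697266, 119.91940307617188), 0.5839835405349731)
[0.5766 0.1625 0.2174] [  31.2   20.3   -5.     0.   -64.7 -124.2] [ 0.2  0.7 -0.4] 0.6841436464966066 17.35
```

View pics/w9.png

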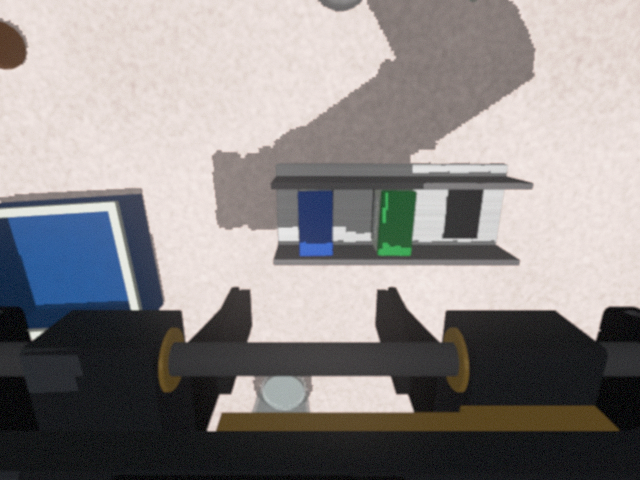

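View pics/s9.png

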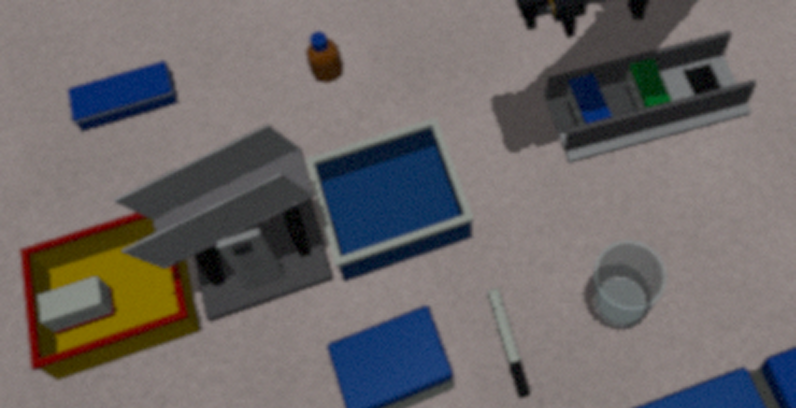

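Red lies in the yellow tub (scene crop (75,300)) and the tray is returning. Blue lid is at (0.575,0.165), with green beside it. Picking blue.

>>> {"fn": "carry_out", "kwargs": {
  "steps": [
    [[-0.1, 0.2, -6, 0, 0, 0], [-0.1, 0.2, -11, 0, 0, 0], [-0.1, 0.2, -14, 0, 0, 0], [-0.1, 0.2, -16.5, 0, 0, 0], [-0.1, 0.2, -18.7, 0, 0, 0], [-0.1, 0.2, -18.7, 0, 0, 0], [-0.1, 0.2, -18.7, 0, 0, 0]]
  ],
  "fingers": 80
}}

```text
time_s: 18.27
tcp_pos: [0.5764, 0.1656, 0.0314]
ee_rot: [[0.051, 0.002, -0.999], [0.999, 0.001, 0.051], [0.001, -1.0, -0.002]]
wrist_force: [-0.5, -0.4, 0.8]
gripper_width: 0.686
```

>>> {"fn": "carry_out", "kwargs": {
  "steps": [
    [[0, 0, 0, 0, 0, 0], [0, 0, 0, 0, 0, 0], [0, 0, 0, 0, 0, 0], [0, 0, 0, 0, 0, 0], [0, 0, 0, 0, 0, 0], [0, 0, 0, 0, 0, 0]]
  ],
  "fingers": 255
}}

```text
time_s: 19.02
tcp_pos: [0.5754, 0.1658, 0.0306]
ee_rot: [[0.05, -0.0, -0.999], [0.999, -0.0, 0.05], [-0.0, -1.0, 0.0]]
wrist_force: [-1.5, -1.0, 4.1]
gripper_width: 0.343
```

>>> {"fn": "carry_out", "kwargs": {
  "steps": [
    [[0, 0, 4, 0, 0, 0], [0, 0, 9, 0, 0, 0], [-0.5, -1, 10, 0, 0, 0.17], [-1.5, -2.5, 10, 0, 0, 0.35], [-2.5, -4, 10, 0, 0, 0.53], [-3.5, -5.5, 10, 0, 0, 0.7], [-4.5, -7, 10, 0, 0, 0.88], [-5.5, -8.5, 10, 0, 0, 1.05], [-6.5, -10, 10, 0, 0, 1.23], [-7.2, -11.5, 9, 0, 0, 1.4], [-7.6, -12.6, 7, 0, 0, 1.57], [-7.6, -12.6, 4, 0, 0, 1.57], [-7.6, -12.6, 2, 0, 0, 1.57], [-7.6, -12.6, 0.5, 0, 0, 1.57], [-7.6, -12.6, -0.2, 0, 0, 1.57], [-7.6, -12.6, -0.5, 0, 0, 1.57], [-7.6, -12.6, -0.5, 0, 0, 1.57]]
  ],
  "fingers": 255
}}

```text
time_s: 21.15
tcp_pos: [0.4997, 0.04, 0.0255]
ee_rot: [[-0.999, 0.0, -0.051], [0.051, 0.0, -0.999], [-0.0, -1.0, -0.0]]
wrist_force: [0.4, 0.2, -1.9]
gripper_width: 0.341
```

>>> {"fn": "carry_out", "kwargs": {
  "steps": [
    [[0, 0, -0.12, 0, 0, 0], [0, 0, -0.22, 0, 0, 0], [0, 0, -0.3, 0, 0, 0], [0, 0, -0.3, 0, 0, 0]]
  ]
}}

```text
time_s: 21.65
tcp_pos: [0.4996, 0.04, 0.0226]
ee_rot: [[-0.999, 0.0, -0.051], [0.051, 0.0, -0.999], [-0.0, -1.0, -0.0]]
wrist_force: [-0.1, 0.0, -0.3]
gripper_width: 0.344
```

Contact on the bench. Releasing and regrasping.

>>> {"fn": "carry_out", "kwargs": {
  "steps": [
    [[0, 0, 0, 0, 0, 0], [0, 0, 0, 0, 0, 0], [0, 0, 0, 0, 0, 0], [0, 0, 2, 0, 0, 0], [0, 0, 5, 0, 0, 0], [0, 0, 7, 0, 0, -0.17], [0, 0, 7, 0, 0, -0.35], [0, 0, 7, 0, 0, -0.53], [0, 0, 7, 0, 0, -0.7], [0, 0, 7, 0, 0, -0.88], [0, 0, 7, 0, 0, -1.05], [0, 0, 7, 0, 0, -1.23], [0, 0, 7, 0, 0, -1.4], [0, 0, 7, 0, 0, -1.57], [0, 0, 7, 0, 0, -1.57]]
  ],
  "fingers": 0
}}

```text
time_s: 23.52
tcp_pos: [0.4994, 0.0399, 0.0923]
ee_rot: [[0.048, -0.0, -0.999], [0.999, -0.0, 0.048], [-0.0, -1.0, 0.0]]
wrist_force: [-0.0, -0.3, 0.2]
gripper_width: 0.997
```

```bash
python3 lid.py blue .042 w10.png
```

```text
[  0 114  31  40 732] ((414.8327331542969, -108.47434997558594), (14.837885856628418, 20.770105361938477), 73.07547760009766)
[ 264  252   99   48 4662] ((498.9501647949219, 39.752620697021484), (55.97922897338867, 28.979808807373047), 87.21599578857422)
[ 164  376   75   56 3095] ((584.26513671875, -38.304832458496094), (49.10319137573242, 42.906227111816406), 87.22015380859375)
[249 377  17  54 445] ((586.0664672851562, -0.39192962646484375), (41.716453552246094, 6.818253517150879), 0.11599568277597427)
[0.4994 0.0399 0.0924] [  23.2   19.4  -27.7    0.   -43.  -115.9] [ 0.2  0.8 -0.2] 0.9974038838938591 23.575
```

View pics/w10.png

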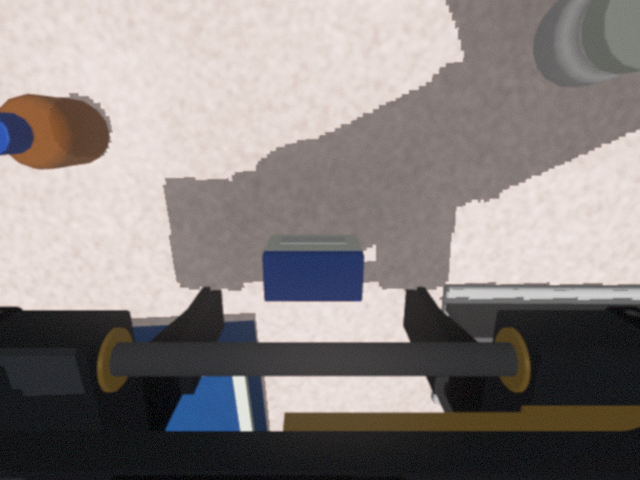

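Blue stands upright at px (313,276), centred as red was.

>>> {"fn": "carry_out", "kwargs": {
  "steps": [
    [[0, 0, -2.5, 0, 0, 0], [0, 0, -5, 0, 0, 0], [0, 0, -6.2, 0, 0, 0], [0, 0, -6.8, 0, 0, 0], [0, 0, -6.85, 0, 0, 0]]
  ],
  "fingers": 0
}}

```text
time_s: 24.2
tcp_pos: [0.4997, 0.04, 0.024]
ee_rot: [[0.049, 0.0, -0.999], [0.999, -0.0, 0.049], [0.0, -1.0, -0.0]]
wrist_force: [0.1, -0.2, 0.5]
gripper_width: 1.001
```

>>> {"fn": "carry_out", "kwargs": {
  "steps": [
    [[0, 0, 0, 0, 0, 0], [0, 0, 0, 0, 0, 0], [0, 0, 0, 0, 0, 0], [0, 0, 0, 0, 0, 0], [0, 0, 0, 0, 0, 0]]
  ],
  "fingers": 255
}}

```text
time_s: 24.82
tcp_pos: [0.4995, 0.0399, 0.0241]
ee_rot: [[0.05, 0.0, -0.999], [0.999, 0.0, 0.05], [0.0, -1.0, -0.0]]
wrist_force: [-1.4, 0.7, 2.3]
gripper_width: 0.667
```

>>> {"fn": "carry_out", "kwargs": {
  "steps": [
    [[0, 0, 5, 0, 0, 0], [0, 0, 11, 0, 0, 0], [0.5, -1, 17, 0, 0, 0], [2, -4, 21, 0, 0, 0.03], [4, -8, 24, 0, 0, 0.06], [6, -12, 25, 0, 0, 0.06], [8, -16, 25, 0, 0, 0.06], [10, -20, 25, 0, 0, 0.06], [11.2, -21.7, 25, 0, 0, 0.06], [11.2, -21.7, 25, 0, 0, 0.06], [11.2, -21.7, 25, 0, 0, 0.06], [11.2, -21.7, 25, 0, 0, 0.06]]
  ],
  "fingers": 255
}}

```text
time_s: 26.32
tcp_pos: [0.6111, -0.1762, 0.2739]
ee_rot: [[-0.011, -0.0, -1.0], [1.0, 0.0, -0.011], [0.0, -1.0, 0.0]]
wrist_force: [-1.2, 0.7, -1.7]
gripper_width: 0.666
```

Run:
```python
from h import *
c=cap('wrist','w11.png'); s=sense(); print(s['tcp_pos'],s['gripper_width'],s['time_s'])
for x in (.611,): print(proj(c,[[x-.027,y,z] for z in(.184,) for y in (-.30,-.14)]).round(0).tolist())
```

```text
[ 0.61113489 -0.17624532  0.27408039] 0.6651474602825567 26.375
[[124.0, 213.0], [369.0, 216.0]]
```

View pics/w11.png

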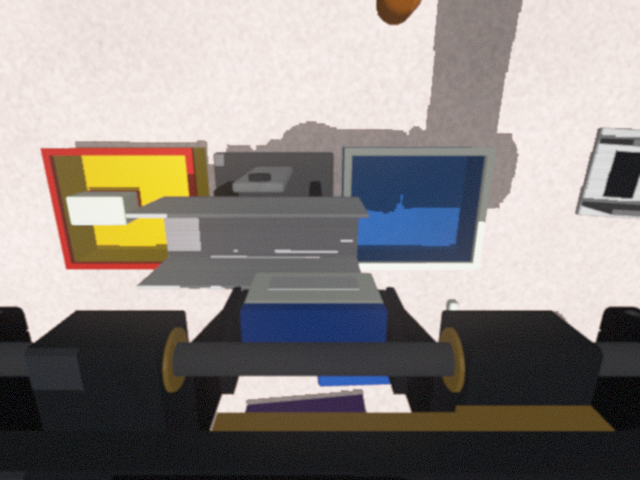

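The tray is level again (wall top at rows about 216 at both ends, as predicted). Blue is aligned over the blue-tub side, 44 mm off the pivot, and red is at px (100,208) in the yellow tub. Lowering.

>>> {"fn": "carry_out", "kwargs": {
  "steps": [
    [[0, 0, -4, 0, 0, 0], [0, 0, -7, 0, 0, 0], [0, 0, -8.5, 0, 0, 0], [0, 0, -10, 0, 0, 0], [0, 0, -11, 0, 0, 0], [0, 0, -11.7, 0, 0, 0], [0, 0, -12.1, 0, 0, 0], [0, 0, -12.1, 0, 0, 0], [0, 0, -12.1, 0, 0, 0]]
  ],
  "fingers": 255
}}

```text
time_s: 27.5
tcp_pos: [0.6118, -0.1772, 0.1534]
ee_rot: [[-0.01, 0.001, -1.0], [1.0, -0.0, -0.01], [-0.0, -1.0, -0.001]]
wrist_force: [-0.2, 0.1, -1.9]
gripper_width: 0.663
```

Run:
```python
from h import *
c=cap('wrist','w12.png'); s=sense(); print(s['tcp_pos'],s['wrist_force'],s['gripper_width'])
i=cap('scene')['image'][230:400,60:320,::-1]; cv2.imwrite('pics/s12.png',cv2.resize(i,None,fx=3,fy=3,interpolation=cv2.INTER_CUBIC))
```

```text
[ 0.61174053 -0.17718182  0.15334497] [ 0.63989908 -0.56880045 -2.26624784] 0.6629013352788723
```

View pics/w12.png

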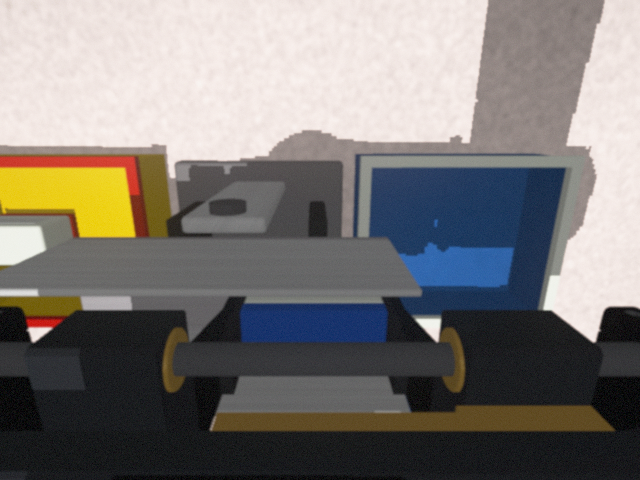

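View pics/s12.png

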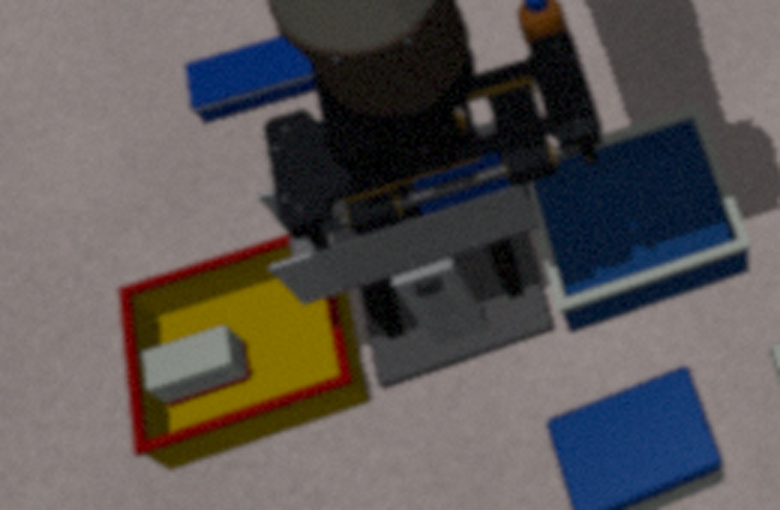

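Red lies flat, lid down, in the yellow tub (scene crop (195,362)). Blue is inside the trough walls, 5 mm above the floor. Final lowering.

>>> {"fn": "carry_out", "kwargs": {
  "steps": [
    [[0, 0, -0.2, 0, 0, 0], [0, 0, -0.35, 0, 0, 0], [0, 0, -0.45, 0, 0, 0], [0, 0, -0.52, 0, 0, 0], [0, 0, -0.52, 0, 0, 0], [0, 0, -0.52, 0, 0, 0]]
  ]
}}

```text
time_s: 28.35
tcp_pos: [0.6116, -0.1771, 0.1478]
ee_rot: [[-0.01, 0.0, -1.0], [1.0, -0.0, -0.01], [-0.0, -1.0, -0.0]]
wrist_force: [-1.1, 0.0, -1.3]
gripper_width: 0.664
```

>>> {"fn": "carry_out", "kwargs": {
  "steps": [
    [[0, 0, -0.05, 0, 0, 0], [0, 0, -0.05, 0, 0, 0]]
  ]
}}

```text
time_s: 28.6
tcp_pos: [0.6116, -0.177, 0.1474]
ee_rot: [[-0.01, 0.0, -1.0], [1.0, -0.0, -0.01], [-0.0, -1.0, -0.0]]
wrist_force: [-0.2, 0.5, -0.2]
gripper_width: 0.666
```

>>> {"fn": "carry_out", "kwargs": {
  "steps": [
    [[0, 0, 0, 0, 0, 0], [0, 0, 0, 0, 0, 0], [0, 0, 2.5, 0, 0, 0], [0, 0, 7, 0, 0, 0], [0, 0, 12, 0, 0, 0], [0, 0, 14, 0, 0, 0], [0, 0, 14, 0, 0, 0], [0, 0, 14, 0, 0, 0]]
  ],
  "fingers": 0
}}

```text
time_s: 29.6
tcp_pos: [0.6108, -0.1769, 0.2855]
ee_rot: [[-0.01, -0.003, -1.0], [1.0, 0.001, -0.01], [0.001, -1.0, 0.003]]
wrist_force: [-0.1, 0.5, 0.1]
gripper_width: 0.997
```

>>> {"fn": "carry_out", "kwargs": {
  "steps": [
    [[0, 0, 0, 0, 0, 0], [0, 0, 0, 0, 0, 0], [0, 0, 0, 0, 0, 0], [0, 0, 0, 0, 0, 0], [0, 0, 0, 0, 0, 0], [0, 0, 0, 0, 0, 0], [0, 0, 0, 0, 0, 0], [0, 0, 0, 0, 0, 0], [0, 0, 0, 0, 0, 0], [0, 0, 0, 0, 0, 0], [0, 0, 0, 0, 0, 0], [0, 0, 0, 0, 0, 0], [0, 0, 0, 0, 0, 0], [0, 0, 0, 0, 0, 0]]
  ]
}}

```text
time_s: 31.35
tcp_pos: [0.6115, -0.1771, 0.2871]
ee_rot: [[-0.01, 0.0, -1.0], [1.0, 0.0, -0.01], [0.0, -1.0, -0.0]]
wrist_force: [1.0, 0.1, 0.5]
gripper_width: 1.002
```

Run:
```python
from h import *
c=cap('wrist','w13.png'); s=sense(); print(s['tcp_pos'],s['wrist_force'],s['gripper_width'],s['time_s'])
cap('scene','s13.png')
```

```text
[ 0.61144617 -0.17711318  0.28714135] [-0.28723421 -0.25507874 -0.05196123] 0.9991589811961954 31.4
```

View pics/w13.png

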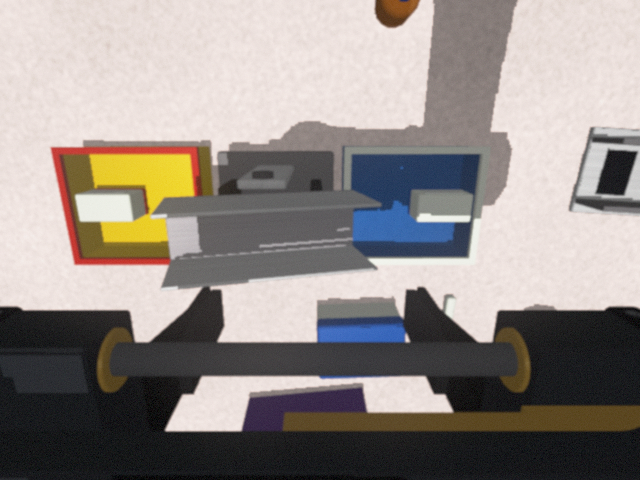

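View pics/s13.png

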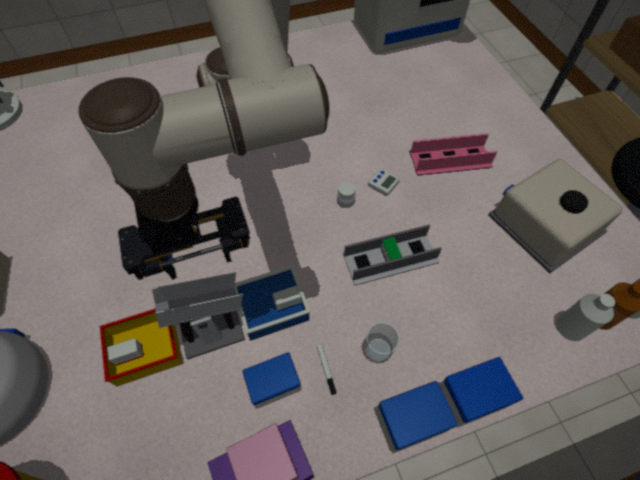

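Blue lies in the blue tub (wrist px (440,205)), red in the yellow tub, and green alone in the rack. I'll move the arm aside, let the tray level, and check everything.

>>> {"fn": "carry_out", "kwargs": {
  "steps": [
    [[-2, 0, 4, 0, 0, 0], [-6, 0, 6, 0, 0, 0], [-10, 0, 6, 0, 0, 0], [-12, 0, 6, 0, 0, 0], [-12, 0, 6, 0, 0, 0], [-12, 0, 6, 0, 0, 0], [-12, 0, 6, 0, 0, 0], [-12, 0, 6, 0, 0, 0], [-12, 0, 6, 0, 0, 0], [-12, 0, 6, 0, 0, 0], [-12, 0, 6, 0, 0, 0], [-12, 0, 6, 0, 0, 0], [-12, 0, 6, 0, 0, 0], [-12, 0, 6, 0, 0, 0], [-12, 0, 6, 0, 0, 0], [-12, 0, 6, 0, 0, 0], [-12, 0, 6, 0, 0, 0], [-12, 0, 6, 0, 0, 0], [-12, 0, 6, 0, 0, 0], [-12, 0, 6, 0, 0, 0]]
  ]
}}

```text
time_s: 33.95
tcp_pos: [0.4914, -0.1771, 0.3471]
ee_rot: [[-0.01, -0.0, -1.0], [1.0, 0.0, -0.01], [0.0, -1.0, 0.0]]
wrist_force: [-0.1, -0.1, -0.5]
gripper_width: 0.999
```

Run:
```python
from h import *
cap('wrist','w14.png'); a=cap('top')['image'][90:340,200:520,::-1]; cv2.imwrite('pics/t14.png',cv2.resize(a,None,fx=2.4,fy=2.4,interpolation=cv2.INTER_CUBIC))
```

```text
(no output)
```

View pics/t14.png

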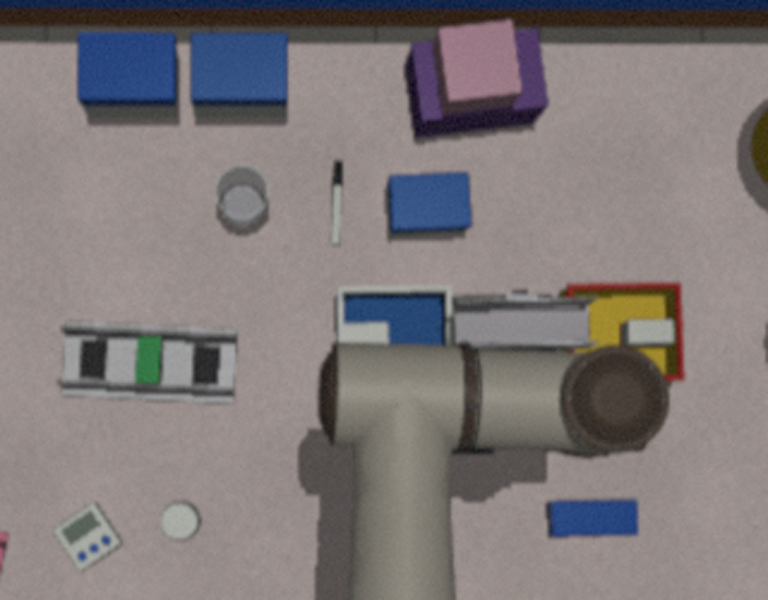

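View pics/w14.png

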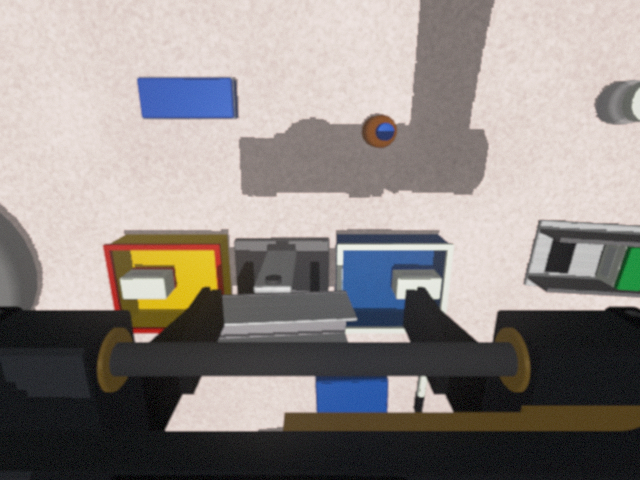

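Both cartridges lie in their tubs (wrist px (148,283) and (415,283)). Green is in the rack, the bystanders are in place and the robot is clear. Handing in.

```bash
python3 -c "
from h import *
print(ticket.finish_job())"
```

```text
the job is handed in; nothing more can be done
None
```

The job is done and handed in at about 34 s of the 72 s allowed; the hand-in reports no verdict.

**What I did:** I took the red-lidded cartridge from the rack across its width, stood it on free bench space and regripped it by its short ends. I then set it in the level tray, 43 mm toward the yellow tub, and let go. Once it lay in the yellow tub and the tray was level again, I did the same with the blue-lidded one on the blue tub's side.

**Last checks:**
- **Cartridges:** red is in the yellow tub and blue is in the blue tub. Both lie turned over so only white shows, so I tell them apart by the order I placed them. Green is still in the middle of the rack.
- **Surroundings:** the bystanders look unmoved, by eye, in the last pictures.
- **Robot:** it stands clear with its gripper open. The wrist forces reported at the end of each move were all within about 5 N.

**Where measurements disagreed:** cameras differed by 2–3 mm on the lid positions. Early tray-position estimates ranged from x = 0.609 to 0.616 m; a picture taken after the arm settled gave 0.611, which I used. The tray was still easing back to level at hand-in.

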